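# Sort the small parts into their trays and snap the tub shut

### The job

Sort the mixed small parts: stand both corks upright in the yellow tray, stand the dark-capped vial upright in the blue tray, and lay the steel block flat in the green tub. Once the block is in, put the green lid on the tub and press it down by its knob until both catches snap over it and it sits fully home. Do not tip the vial over, and leave the beaker and the brown bottle standing where they are.

Things in the scene. Friction and masses are not known exactly. Their poses are not given: they have to be found in the camera images.
- cork_a: natural cork stopper, brown cylinder 25 mm in diameter, 38 mm high, standing; origin at the centre of its underside, z up; light (15 g) and easily knocked over
- cork_b: natural cork stopper, brown cylinder 25 mm in diameter, 38 mm high, standing; origin at the centre of its underside, z up; light (15 g) and easily knocked over; just like cork_a
- vial: pale glass vial with a black screw cap, 22 mm in diameter, 58 mm high, standing; origin at the centre of its underside, z up (the white-capped vials in the rack at the back are not meant)
- steel_block: ground grey steel block lying flat, 24 (x) x 30 (y) x 15 mm high; origin at the centre of its underside. When it is in the front right row (y below 0.1 m) a low wooden cutting board may lie close on its far (+x) side: close the fingers along y there. In the other place (y about 0.24 m) the open weight case stands to its right (-y): close them along x
- lid: round green lid standing on its plug, knob up, 90 g; any yaw fits. Origin at the centre of the plug's underside. Tapered plug, radius 42 mm at the bottom to 48.5 mm at z = 7.5 mm; disc of radius 53 mm from z = 8 to 12 mm; black round knob to grip, 22 mm in diameter, from z = 12 to 42 mm
- cork_tray: yellow plastic tray with a dark liner, fixed to the bench, outside 106 (x) x 94 (y) x 14 mm high, walls 3 mm, inside 100 x 88 mm, inner floor 3 mm above the bench; small lips outside its two long sides reach 50.5 mm from the centre; origin at the centre of its underside, x along its longer side
- vial_tray: blue plastic tray with a dark liner, fixed to the bench, outside 106 (x) x 94 (y) x 14 mm high, walls 3 mm, inside 100 x 88 mm, inner floor 3 mm above the bench; small lips outside its two long sides reach 50.5 mm from the centre; origin at the centre of its underside, x along its longer side
- tub: round green open tub, fixed; outer radius 54 mm, inner 50, 36 high, inner floor at z = 4 mm; origin at the centre of its underside. On its +x and -x sides grey spring catches, 51 mm high, reach 63 mm out; the lid's edge pushes their slanted noses outward and they snap back over its disc. Seated lid: origin 28 mm above the tub's (merely laid on: 5 mm or more higher); takes 6 to 15 N straight down
- beaker: clear glass beaker, 54 mm in diameter, 70 mm high, standing; not to be moved; origin at the centre of its underside
- drop_bottle: brown bottle with black cap, 38 mm in diameter, 82 mm high, standing; not to be moved; origin at the centre of its underside

How it is judged:
By the outcome, as a careful person would: the job done as asked, in the order asked, and still so for the second after the job is handed in, with the robot touching nothing.
It also fails if it takes over 136 s, if anything falls off the work surface, if the arm or the gripper's body presses on something with over 40 N, if the wrist force passes 120 N, or if a joint passes its speed limit or range.

### The arm

A 6-joint arm with a two-finger parallel gripper is mounted at the origin on a cart in front of the work surface, level with it; the furniture and walls round the work are solid. World frame = base frame: x ahead of the robot, y to its left, z up, the work surface at z = 0. Lengths are in mm, angles in rad, forces in N, time in s.
With the tool pointing down it reaches from about 350 to 975 mm from the base axis. Payload 7.1 kg.
Tool frame: the origin (TCP) lies on the front face of the gripper's body, between the roots of the fingers; the fingertips stand 80 mm ahead of it and the grasp point (between the pads) lies 61 mm ahead of it (env.tips_ahead is the distance from the TCP to the fingertips, in mm); z points along the fingers, y is the direction in which the jaws open and shut (so a half turn about z gives the same grasp; the last joint's range is limited). The gripper opens to 88 mm and grips with 3 to 60 N. Pads are 20 mm wide; open, the fingers measure 115 mm over their backs; the gripper's body (75 mm by 178 mm) begins 61 mm behind the grasp point.
Start: joints at [-0.019, 0.423, 1.63, -0, 1.089, -0.019], TCP at [624.984, 0.026, 302.675] pointing down, gripper open.
Joint ranges: [-3, 3], [-0.9, 2.11], [0.09, 2.58], [-1.31, 4.45], [0.11, 2.69], [-2.54, 2.54]. Speed limits (rad/s): [2.39, 2.39, 3.01, 3.14, 3.14, 3.14].

### API

Orientations are given as a unit quaternion [x, y, z, w].
In Python, from station import env, set_gripper, viewer, workorder gives the robot as it stands. Calls block until the motion is done:
- env.reach(position, orientation): joint-space move of the TCP to a pose.
- env.move_l(position, rot=None, rate=150, f_stop=None): straight line of the TCP; rot=None keeps the orientation; rate is the mean speed in mm/s. With f_stop (N) it stops when the force on the tool has changed by that much, and returns True; else False.
- env.move_joints(angles): joint-space move.
- set_gripper(opening): finger opening in mm; the grip force is fixed at half the most; returns when the fingers have stopped.
- env.hold(seconds).
- env.ik(position, orientation): joint angles nearest the present ones, or None.
- env.read_state(): the state.
- viewer.camera(name): name is "scene" or "side" or "wrist"; returns the picture (480x640x3 uint8, blue, green, red); there is no depth.
- viewer.camera_params(name): a dict with "fx", "fy", "cx", "cy" (pixels), "pose" (4x4, takes a point from camera to world coordinates); the wrist camera has in their place "tool_from_camera" (4x4, takes a point from camera to tool coordinates, whose origin is the TCP and whose axes are the flange's). Camera axes: x right, y up, looking along -z (the intrinsics and any distortion apply to the point x, -y, -z); pixel columns grow to the right and rows downward; lengths in mm; the calibration is good to about 2 mm. A picture is of the moment at which its call begins: read the wrist's pose just before it. camera_params takes no time and is no camera call.
A pose or a line that the arm cannot do raises env.IKError and nothing moves.
- workorder.sign_off(): hands the job in, once; it reports no verdict.
The state is a dict: "time_s": time; "qpos": joint angles; "dq": joint speeds; "tau": joint torques, N m; "tool_pos": TCP position; "orientation": TCP orientation; "force": force on the tool from outside, world axes, zero at the start; "wrist_torque": the same for the moment, N m; "width": finger opening in mm.
Only numpy, scipy, OpenCV 4.12 (cv2) and the standard library are available. Lean on these libraries where they do the work, as an engineer would, in place of code of your own. Each camera call takes 0.05 s, during which the arm holds its last target.

## Working session

There is one attempt and no reset: what is moved stays moved. The work goes in short steps, each a Python script; the robot and the scene stay as the last script left them, time stands still between calls to the robot, and variables do not carry over. Pictures are saved under pics/ and viewed, and the job is handed in when it is done.

```bash
ls; mkdir -p pics
python3 - <<'E'
from station import env, set_gripper, viewer, workorder
import cv2, numpy as np
np.set_printoptions(precision=3,suppress=True)
for n in("scene","side","wrist"):
    s=env.read_state()
    cv2.imwrite(f"pics/{n}0.png",viewer.camera(n)); print(n,viewer.camera_params(n))
print(env.read_state(), env.tips_ahead)
E
```

```text
pics
scene {'fx': 612.19534135941, 'fy': 612.19534135941, 'cx': 316.7501949964592, 'cy': 235.1499485842359, 'pose': array([[    0.749,     0.303,    -0.59 ,  -439.966],
       [   -0.663,     0.363,    -0.655, -1041.556],
       [    0.015,     0.881,     0.472,   839.686],
       [    0.   ,     0.   ,     0.   ,     1.   ]])}
side {'fx': 520.21586657356, 'fy': 520.21586657356, 'cx': 324.3484013081014, 'cy': 239.43986620941828, 'pose': array([[   0.961,    0.151,   -0.232,  294.818],
       [  -0.276,    0.455,   -0.847, -925.686],
       [  -0.022,    0.878,    0.479,  584.195],
       [   0.   ,    0.   ,    0.   ,    1.   ]])}
wrist {'fx': 430.2144131480637, 'fy': 430.2144131480637, 'cx': 319.8482684905211, 'cy': 237.8846668752603, 'tool_from_camera': array([[ -0.   ,   0.952,   0.305,  85.657],
       [  1.   ,   0.   ,  -0.   ,  -0.766],
       [ -0.   ,   0.305,  -0.952, -81.808],
       [  0.   ,   0.   ,   0.   ,   1.   ]])}
{'time_s': 0.15, 'qpos': array([-0.019,  0.424,  1.63 , -0.   ,  1.089, -0.019]), 'dq': array([-0.001, -0.002, -0.003,  0.001,  0.002, -0.002]), 'tau': array([  0.001, -54.498, -27.392,   0.065,   0.02 ,  -0.   ]), 'tool_pos': array([624.676,   0.045, 302.101]), 'orientation': array([ 0.707,  0.707, -0.   , -0.   ]), 'force': array([ 0.404, -0.081, -0.102]), 'wrist_torque': array([-0.011,  0.025, -0.007]), 'width': 87.62633455489643} 80.0
```

View pics/scene0.png

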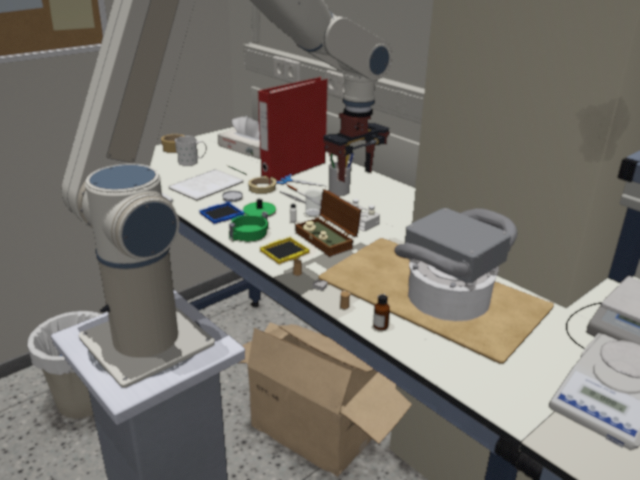

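View pics/side0.png

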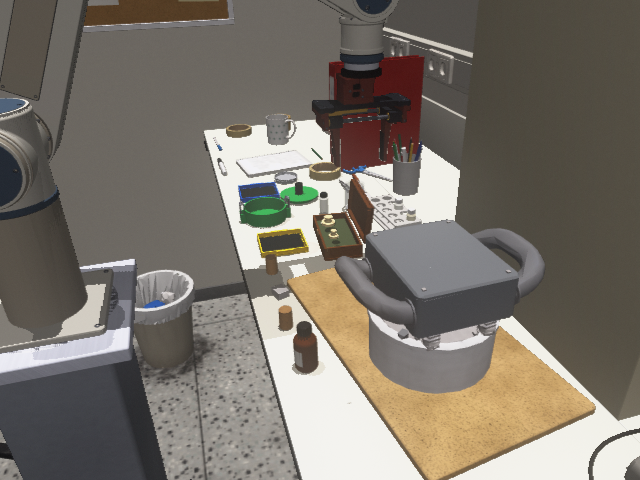

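View pics/wrist0.png

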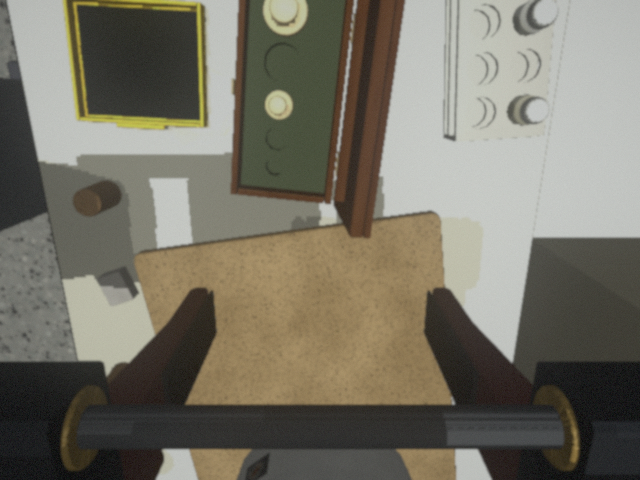

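```bash
cat > h.py <<'E'
from station import env, set_gripper, viewer, workorder
import cv2, numpy as np, json
from scipy.spatial.transform import Rotation as R
np.set_printoptions(precision=2,suppress=True)
DOWN=np.array([0.70710678,0.70710678,0,0])
def down(yaw=0): # yaw=0: jaws along x, camera on +y ; rotate about world z
    return (R.from_euler('z',yaw)*R.from_quat(DOWN)).as_quat()
def snap(name,cam="wrist"):
    s=env.read_state(); im=viewer.camera(cam); cv2.imwrite(f"pics/{name}.png",im)
    p=viewer.camera_params(cam); 
    if cam=="wrist":
        T=np.eye(4);T[:3,:3]=R.from_quat(s["orientation"]).as_matrix();T[:3,3]=s["tool_pos"]
        P=T@p["tool_from_camera"]
    else: P=p["pose"]
    json.dump(dict(P=np.array(P).tolist(),K=[p[k] for k in("fx","fy","cx","cy")]),open(f"pics/{name}.json","w"))
    return im
def load(name):
    d=json.load(open(f"pics/{name}.json")); return np.array(d["P"]),d["K"],cv2.imread(f"pics/{name}.png")
def ray(name,u,v):
    P,K,_=load(name); d=P[:3,:3]@np.array([(u-K[2])/K[0],-(v-K[3])/K[1],-1]); return P[:3,3],d
def onz(name,u,v,z):
    o,d=ray(name,u,v); return o+d*(z-o[2])/d[2]
def proj(name,X):
    P,K,_=load(name); c=P[:3,:3].T@(np.array(X,float)-P[:3,3]); return np.array([K[2]-K[0]*c[0]/c[2],K[3]+K[1]*c[1]/c[2]])
E
python3 - <<'E'
from h import *
env.reach([540,150,400],down()); snap("w1")
env.reach([540,330,400],down()); snap("w2")
snap("side1","side"); snap("scene1","scene")
print(env.read_state()["time_s"])
E
```

```text
1.9083
```

Run:
```python
import cv2
im=cv2.imread("pics/side1.png")[120:390,180:480]
cv2.imwrite("pics/side1c.png",cv2.resize(im,None,fx=2.2,fy=2.2,interpolation=cv2.INTER_CUBIC))
```

```text
(no output)
```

View pics/w1.png

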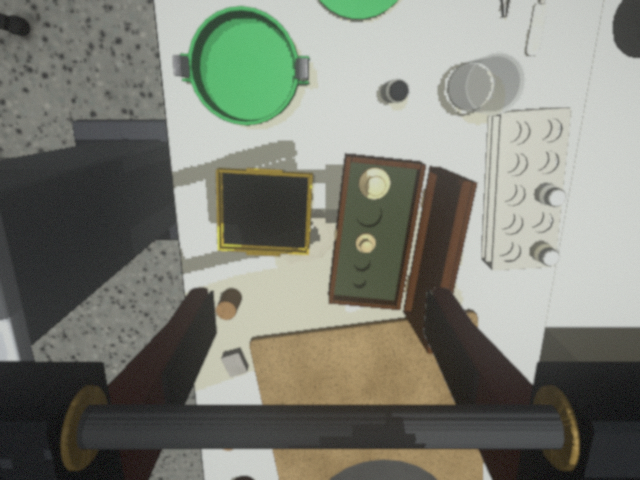

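View pics/w2.png

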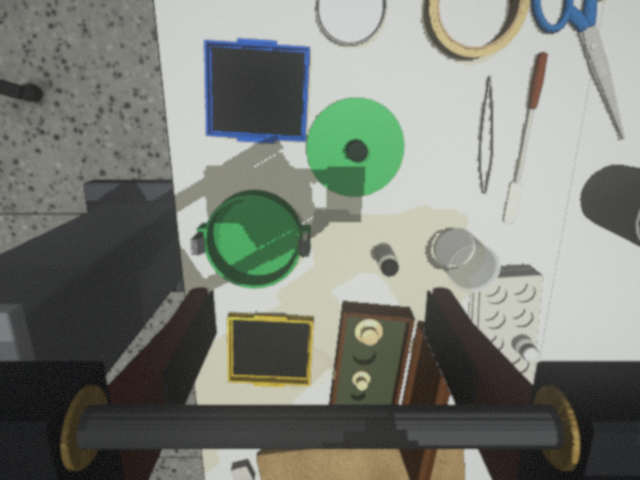

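View pics/side1c.png

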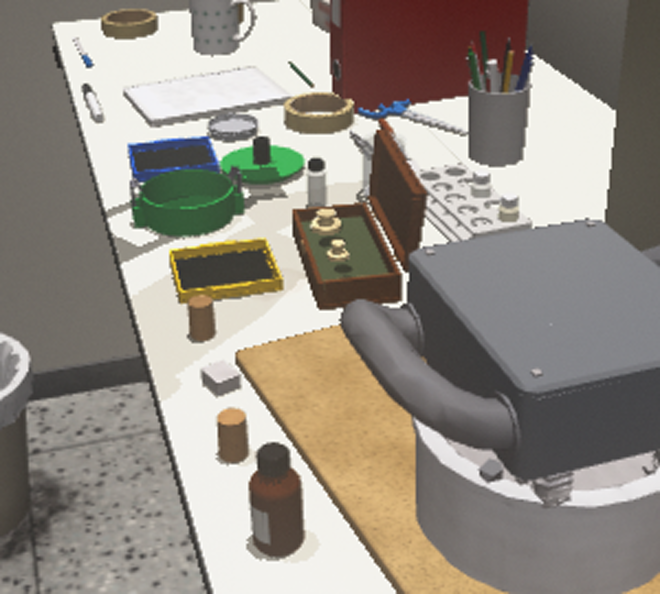

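Run:
```python
from h import *
print("tub rim w1",onz("w1",245,66,36), "w2",onz("w2",254,238,36))
print("cork_a top w1",onz("w1",228,311,38),"block top",onz("w1",234,358,15))
print("vial cap w1",onz("w1",398,90,58),"w2",onz("w2",388,267,58))
print("beaker base w1",onz("w1",492,84,70), onz("w2",452,248,0))
print("lid knob w2",onz("w2",356,150,42), "disc",onz("w2",355,146,12))
print("ytray",onz("w1",266,211,14),onz("w2",271,350,14)," btray",onz("w2",258,91,14))
for n,(u,v) in dict(corkA=(180+201/2.2,120+302/2.2),corkB=(180+231/2.2,120+416/2.2)).items(): print(n,onz("side1",u,v,38))
print("block side",onz("side1",180+220/2.2,120+372/2.2,15))
print("bottle cap",onz("side1",180+274/2.2,120+452/2.2,82))
print("cooker top far-left corner for z=200,250", onz("side1",180+410/2.2,120+265/2.2,200),onz("side1",180+410/2.2,120+265/2.2,250))
print("board corner", onz("w1",250,338,8),onz("w1",410,318,8))
```

```text
tub rim w1 [467.17 266.35  36.  ] w2 [467.61 271.35  36.  ]
cork_a top w1 [434.21   5.24  38.  ] block top [432.01 -71.94  15.  ]
vial cap w1 [612.   244.04  58.  ] w2 [611.07 246.25  58.  ]
beaker base w1 [694.28 248.91  70.  ] [695.39 247.28   0.  ]
lid knob w2 [575.55 366.2   42.  ] disc [576.83 367.12  12.  ]
ytray [479.08 116.98  14.  ] [478.26 117.86  14.  ]  btray [475.67 422.9   14.  ]
corkA [434.18   0.24  38.  ]
corkB [ 422.84 -185.03   38.  ]
block side [432.84 -86.67  15.  ]
bottle cap [ 432.4  -295.68   82.  ]
cooker top far-left corner for z=200,250 [ 541.38 -270.12  200.  ] [ 509.29 -355.44  250.  ]
board corner [452.12 -47.75   8.  ] [650.04 -19.83   8.  ]
```

Run:
```python
from h import *
q=env.ik([440,-60,380],down(np.pi/2)); print(q); print(env.ik([440,-60,380],down(-np.pi/2)))
print(env.ik([423,-185,86],down(np.pi/2)),env.ik([434,2,86],down(np.pi/2)))
if q is not None:
    env.reach([440,-60,400],down(np.pi/2)); env.hold(.3); snap("w3")
print(env.read_state()["time_s"])
```

```text
[-0.16  0.05  1.93 -0.    1.16 -1.73]
[-0.16  0.05  1.93 -0.    1.16  1.41]
[-0.44  0.58  2.09 -0.    0.47 -2.01] [-0.02  0.56  2.15 -0.    0.43 -1.59]
4.2083
```

View pics/w3.png

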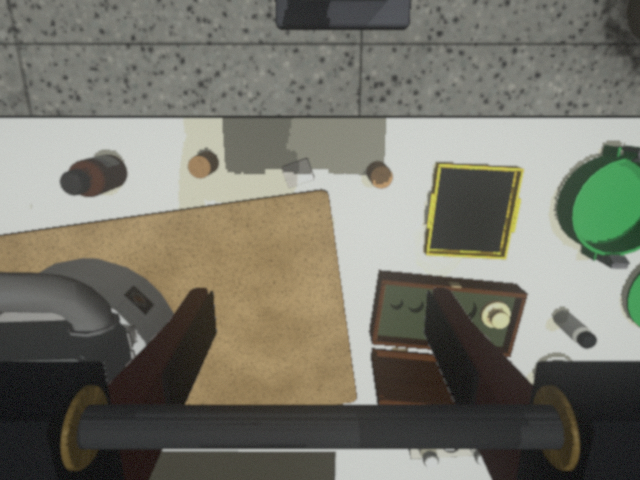

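Run:
```python
from h import *
im=cv2.imread("pics/w3.png")
c=im[130:260,40:420]; cv2.imwrite("pics/w3c.png",cv2.resize(c,None,fx=2.1,fy=2.1,interpolation=cv2.INTER_CUBIC))
b=cv2.resize(im[150:195,270:325],None,fx=9,fy=9,interpolation=cv2.INTER_CUBIC)
a=cv2.resize(cv2.imread("pics/w1.png")[335:390,205:260],None,fx=7,fy=7,interpolation=cv2.INTER_CUBIC)
a=cv2.resize(a,(405,405)); cv2.imwrite("pics/bl.png",np.hstack([a,cv2.resize(b,(395,405))]))
# w1 block orig scale
```

```text
(no output)
```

View pics/w3c.png

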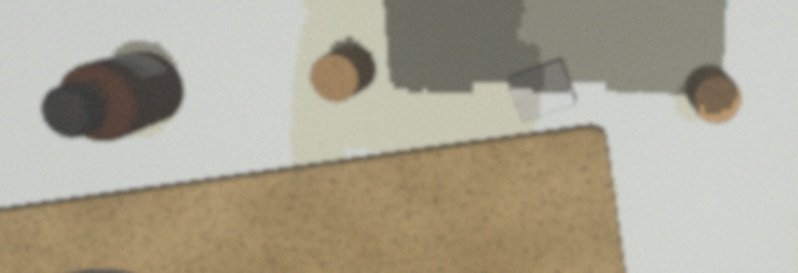

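View pics/bl.png

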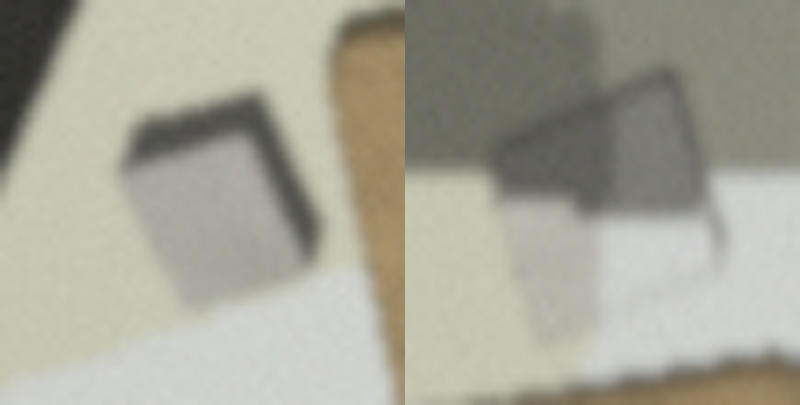

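Run:
```python
from h import *
for n,L in (("w1",[(221.6,357.8),(238.3,352.9),(246.4,371.0),(230.8,376.8)]),("w3",[(283.5,169.1),(307.2,160),(312.8,179.1),(289.9,188.3)])):
    c=np.array([onz(n,*p,15)[:2] for p in L]); print(n,c.mean(0)); 
    for i in range(4):
        e=c[(i+1)%4]-c[i]; print(np.linalg.norm(e),np.degrees(np.arctan2(e[1],e[0]))%180)
cx=lambda x,y:(40+x/2.1,130+y/2.1)
print("corkB",onz("w3",*cx(334,78),38),"corkA",onz("w3",*cx(716,99),38),"bottle",onz("w3",*cx(73,109),82))
print("corkB foot",onz("w3",*cx(355,64),0))
print("board",onz("w3",329,190,10),onz("w3",0,235,10))
print("ytray w3",[onz("w3",*p,14)[:2] for p in((438,163),(522,168),(512,257),(427,253))])
print("ytray w1",[onz("w1",*p,14)[:2] for p in((218,168),(314,170),(310,254),(218,250))])
print("btray w2",[onz("w2",*p,14)[:2] for p in((205,41),(309,46),(306,141),(206,136))])
print("handle z150-200",onz("w3",110,320,150),onz("w3",110,320,200))
```

```text
w1 [431.78 -81.65]
22.411823306684337 18.304823751245788
27.672018618823923 108.36011171815478
21.997164949830726 22.983070149248277
29.470590853647664 109.30543264748144
w3 [431.87 -81.74]
27.568249704119225 110.8064626342874
21.52532495563643 15.99516758071863
27.18443269703572 111.97609712916605
22.049890317205318 17.124664023302103
corkB [ 420.81 -182.63   38.  ] corkA [431.12   4.98  38.  ] bottle [ 428.08 -287.88   82.  ]
corkB foot [ 419.05 -181.5     0.  ]
board [450.3  -48.15  10.  ] [ 502.75 -425.7    10.  ]
ytray w3 [array([419.86,  69.46]), array([425.25, 161.11]), array([528.18, 164.32]), array([523.26,  65.45])]
ytray w1 [array([428.88, 164.96]), array([532.94, 162.81]), array([527.93,  65.89]), array([422.08,  70.76])]
btray w2 [array([425.09, 469.97]), array([528.41, 465.34]), array([524.46, 372.57]), array([418.56, 377.81])]
handle z150-200 [ 535.69 -239.36  150.  ] [ 508.45 -212.12  200.  ]
```

```bash
cat >> h.py <<'E'
def pick(x,y,z,yaw,open_=50,lift=200):
    o=down(yaw)
    set_gripper(open_)
    env.reach([x,y,lift],o)
    env.move_l([x,y,z+40],rate=200); env.move_l([x,y,z],rate=80); set_gripper(0); env.hold(.2)
    s=env.read_state(); print("grip width",s["width"],"t",s["time_s"],s["tool_pos"])
    env.move_l([x,y,z+15],rate=80); env.move_l([x,y,lift],rate=200); env.hold(.2); print("lifted width",env.read_state()["width"],env.read_state()["force"])
def place(x,y,z,yaw,open_=50,lift=200):
    o=down(yaw); env.reach([x,y,lift],o)
    env.move_l([x,y,z+30],rate=200); hit=env.move_l([x,y,z],rate=30,f_stop=4); env.hold(.2)
    print("place hit",hit,env.read_state()["tool_pos"])
    set_gripper(open_); env.hold(.2); env.move_l([x,y,z+45],rate=60); env.move_l([x,y,lift],rate=200); print("t",env.read_state()["time_s"])
E
python3 - <<'E'
from h import *
pick(421.5,-183,89,np.pi/2)
snap("c1","side")
place(456,116.5,91.5,np.pi/2)
snap("c2","side"); snap("c2w")
E
python3 - <<'E'
import cv2,numpy as np
a=cv2.imread("pics/c1.png")[150:400,200:440];b=cv2.imread("pics/c2.png")[150:400,200:440]
cv2.imwrite("pics/c12.png",cv2.resize(np.hstack([a,b]),None,fx=1.6,fy=1.6))
E
```

```text
grip width 24.720560202048222 t 7.7667 [ 421.65 -183.06   89.24]
lifted width 24.829132182949223 [0.43 0.9  0.08]
place hit True [455.75 116.47  92.24]
t 13.9583
```

View pics/c12.png

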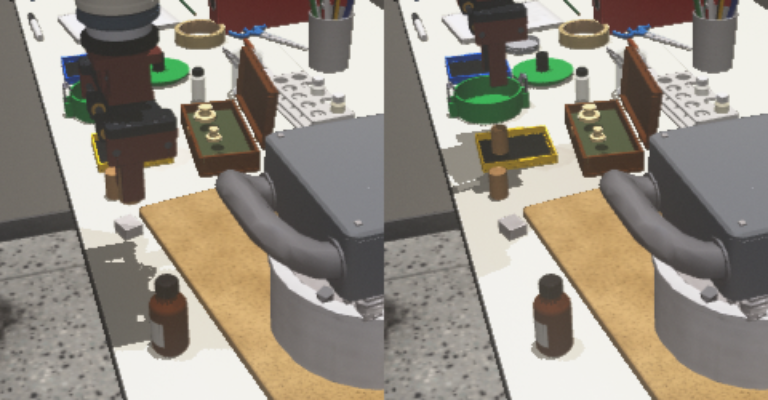

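View pics/c2w.png

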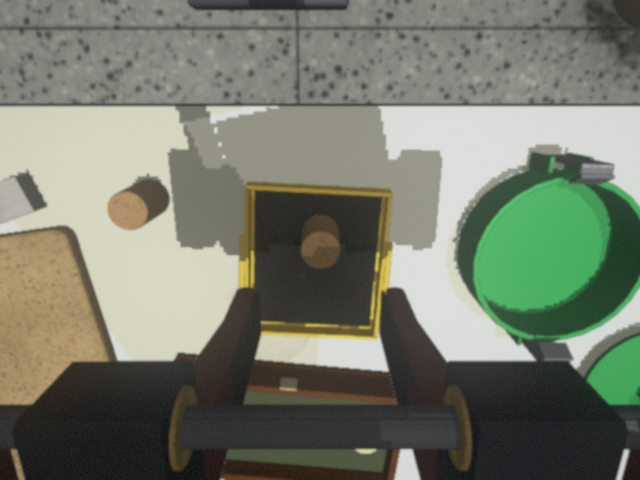

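The first cork stands in the yellow tray (wrist pixel 320,240). Cork A is still standing (128,208) and the bottle hasn't moved. Next is cork A.

Run:
```python
from h import *
p=onz("c2w",128,209,38); q=onz("c2w",320,250,41)
tr=np.array([onz("c2w",*c,14)[:2] for c in((247,184),(391,190),(379,337),(240,331))]);print(p,q,tr.mean(0))
pick((p[0]+432.5)/2,(p[1]+4)/2,89,np.pi/2)
place(501,114.5,91.5,np.pi/2)
snap("d2w")
pick(431.8,-81.7,82.5,np.pi/2+np.radians(18.5),open_=46)
snap("e","side")
```

```text
[430.06   6.2   38.  ] [454.22 117.67  41.  ] [473.89 113.78]
grip width 24.327223759206593 t 16.6833 [431.49   5.1   89.24]
lifted width 24.57320297187794 [ 0.59 -0.12  0.1 ]
place hit True [500.75 114.46  92.26]
t 22.25
grip width 29.668890991612063 t 25.2333 [432.12 -81.79  82.91]
lifted width 29.192840973933546 [ 0.22  0.89 -0.8 ]
```

View pics/d2w.png

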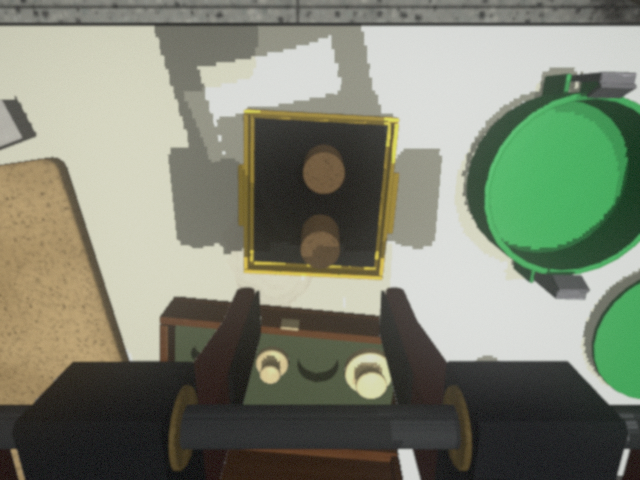

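View pics/e.png

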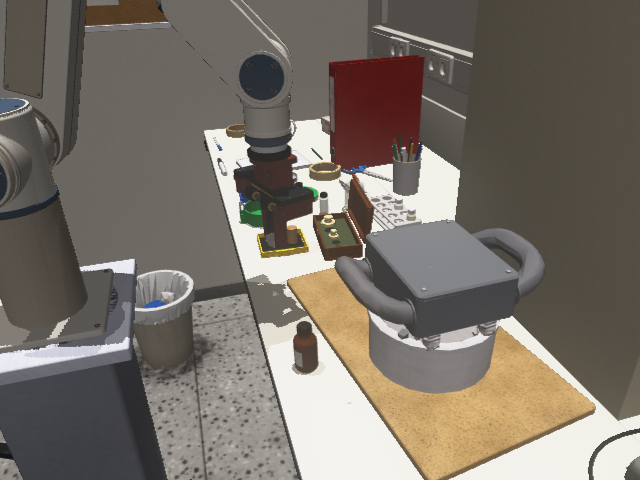

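Run:
```python
from h import *
env.reach([480,268,290],down(np.pi/2)); env.hold(.3); snap("f1")
```

```text
(no output)
```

View pics/f1.png

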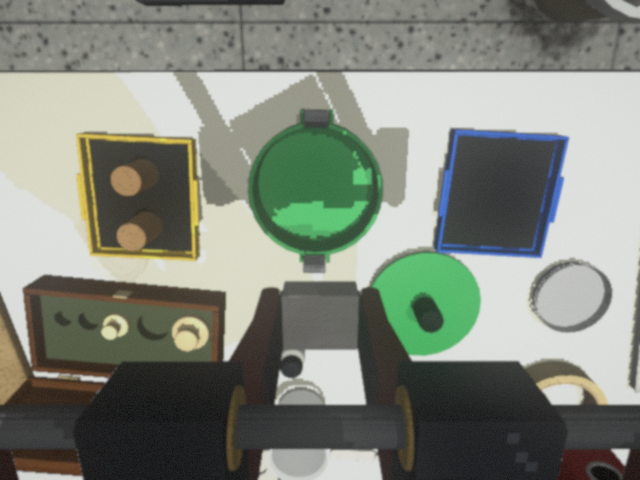

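Run:
```python
from h import *
def fitgreen(n,box,z):
    im=load(n)[2]; h=cv2.cvtColor(im,cv2.COLOR_BGR2HSV); m=cv2.inRange(h,(50,90,30),(85,255,255))
    x0,y0,x1,y1=box; k=np.zeros_like(m);k[y0:y1,x0:x1]=m[y0:y1,x0:x1]
    c=max(cv2.findContours(k,cv2.RETR_EXTERNAL,cv2.CHAIN_APPROX_NONE)[0],key=cv2.contourArea)
    hull=cv2.convexHull(c)[:,0].astype(float)
    W=np.array([onz(n,*p,z)[:2] for p in hull])
    # least squares circle
    A=np.c_[2*W,np.ones(len(W))]; s=np.linalg.lstsq(A,(W**2).sum(1),rcond=None)[0]
    print(n,s[:2],"r",np.sqrt(s[2]+s[:2]@s[:2]), "ext",W.min(0),W.max(0),cv2.fitEllipse(cv2.convexHull(c))[0])
    return s[:2]
fitgreen("f1",(230,105,369,280),36)
fitgreen("f1",(230,105,400,248),36)
fitgreen("f1",(355,240,500,365),12)
fitgreen("w2",(190,170,315,300),36); fitgreen("w2",(305,90,410,200),12); fitgreen("w1",(170,0,310,130),36)
print("catches", onz("f1",315,110,51),onz("f1",313,272,51))
print("btray",np.mean([onz("f1",*p,14)[:2] for p in((452,129),(567,136),(542,257),(436,250))],0))
print("vial",onz("f1",292,367,58))
print("knob",onz("f1",430,318,42))
```

```text
f1 [464.52 266.49] r 54.146618332420076 ext [402.85 212.54] [521.93 307.82] (314.82501220703125, 188.73056030273438)
f1 [463.26 265.25] r 52.836954276259014 ext [402.85 212.54] [510.5  317.22] (315.69775390625, 187.27821350097656)
f1 [574.35 365.86] r 50.642265367748564 ext [524.48 316.01] [627.6  415.63] (426.3659973144531, 301.29620361328125)
w2 [464.6  267.22] r 53.74051894817786 ext [407.54 213.3 ] [517.65 322.11] (251.32559204101562, 239.98338317871094)
w2 [576.62 364.78] r 51.52942433327254 ext [525.33 314.83] [628.23 416.02] (354.7903747558594, 146.53773498535156)
w1 [465.39 264.76] r 53.30056009604973 ext [407.27 212.27] [526.77 317.28] (243.19677734375, 65.74617004394531)
catches [401.8  265.27  51.  ] [526.54 263.08  51.  ]
btray [472.28 420.27]
vial [610.35 244.89  58.  ]
knob [572.78 362.8   42.  ]
```

Run:
```python
from h import *
place(465.2,264.4,86,np.pi/2,open_=48)
snap("g1")
pick(611.2,244.6,93,0,open_=48,lift=230)
snap("g2","side"); env.reach([540,330,300],down(0)); env.hold(.3); snap("g3")
```

```text
place hit True [464.96 264.26  86.94]
t 32.4083
grip width 21.557580798737224 t 35.9833 [611.42 244.69  93.36]
lifted width 21.564220983191845 [ 0.36 -0.72 -0.36]
```

View pics/g1.png

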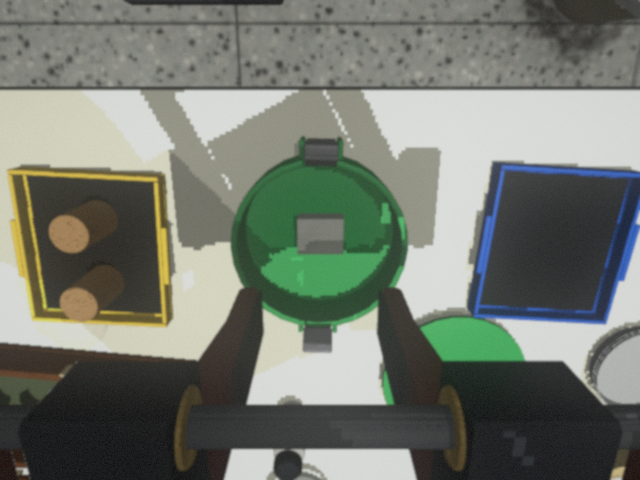

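View pics/g2.png

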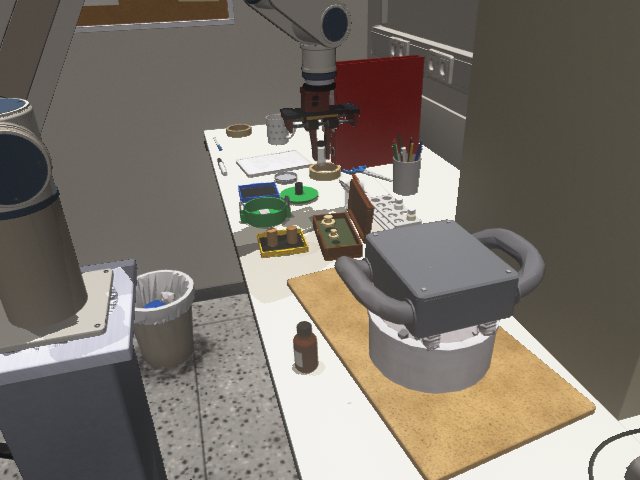

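View pics/g3.png

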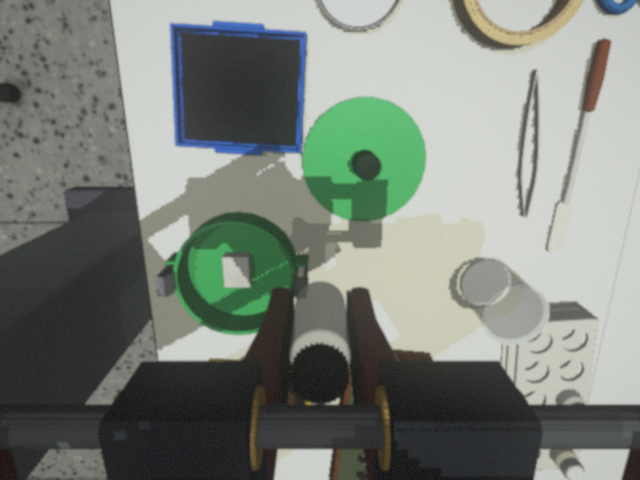

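The block lies flat in the tub (g1 pixel 320,235), and the vial is held upright in the jaws (g3 pixel 320,340). I'll place the vial and measure the lid again.

Run:
```python
from h import *
im=load("g3")[2]; h=cv2.cvtColor(im,cv2.COLOR_BGR2HSV); m=cv2.inRange(h,(50,90,30),(85,255,255)); m[:, :303]=0; m[228:]=0
c=np.vstack(cv2.findContours(m,cv2.RETR_EXTERNAL,cv2.CHAIN_APPROX_NONE)[0]); H=cv2.convexHull(c)[:,0].astype(float)
W=np.array([onz("g3",*p,12)[:2] for p in H]);A=np.c_[2*W,np.ones(len(W))];s=np.linalg.lstsq(A,(W**2).sum(1),rcond=None)[0]
print("lid",s[:2],np.sqrt(s[2]+s[:2]@s[:2]),W.min(0),W.max(0),"knob",onz("g3",370,165,42))
print("btray",np.mean([onz("g3",*p,14)[:2] for p in((170,25),(306,31),(301,153),(175,145))],0))
place(472.5,420,95.5,0,open_=48,lift=230)
snap("v1"); snap("v1s","side")
```

```text
lid [576.61 364.78] 51.72793316194809 [525.03 313.8 ] [628.26 415.93] knob [578.81 365.85  42.  ]
btray [473.63 421.49]
place hit True [472.25 419.83  96.34]
t 42.95
```

View pics/v1.png

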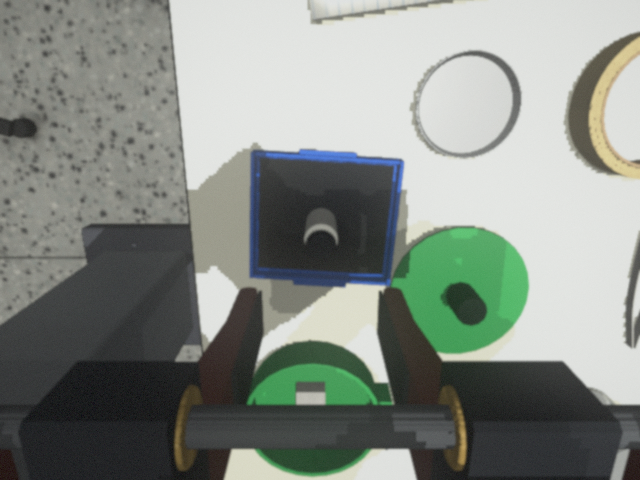

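View pics/v1s.png

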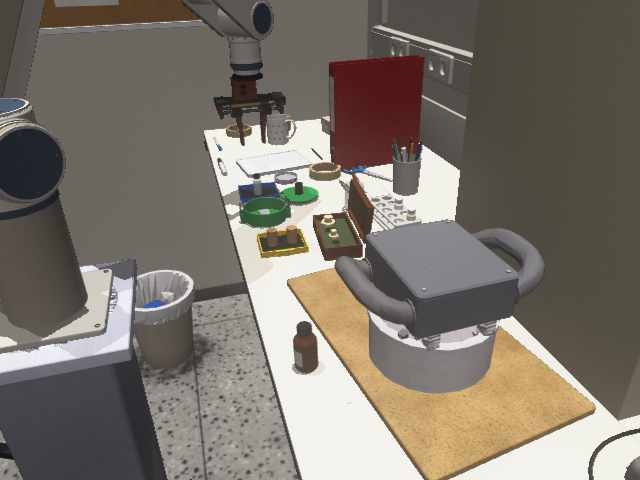

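```bash
python3 - <<'E'
from h import *
pick(576,364.2,95,0,open_=46,lift=200)
env.reach([465.2,264.3,200],down(0)); env.move_l([465.2,264.3,140],rate=120); env.hold(.3)
s=env.read_state(); print(s["tool_pos"],s["force"],s["width"],s["time_s"])
snap("l1"); snap("l1s","side")
E
python3 - <<'E'
import cv2,numpy as np
b=cv2.imread("pics/l1s.png")[130:290,200:400]
cv2.imwrite("pics/l1sc.png",cv2.resize(b,None,fx=3.5,fy=3.5))
E
```

```text
grip width 20.882722490763328 t 45.7 [576.33 364.34  95.35]
lifted width 21.09064323431146 [-0.17 -0.68 -0.26]
[465.5  264.47 140.65] [-0.14  0.03 -0.78] 21.09252196058819 48.4333
```

View pics/l1.png

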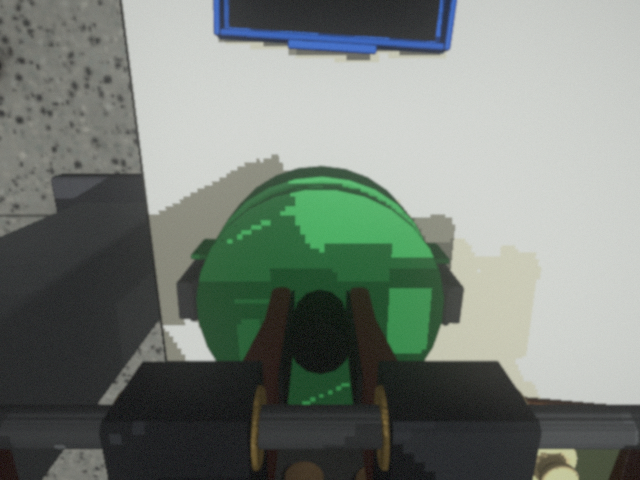

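View pics/l1sc.png

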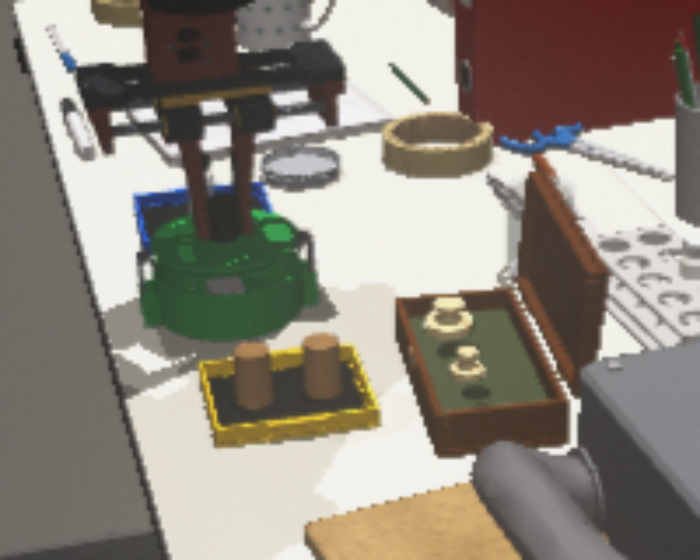

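The lid is centred over the tub: the disc spans columns 198–443 and the catches 178–462. Next I press it down.

```bash
python3 - <<'E'
from h import *
z=140
while z>119:
    z-=2; hit=env.move_l([465.2,264.3,z],rate=20,f_stop=28); s=env.read_state(); print(z,s["tool_pos"],s["force"],s["width"],hit)
    if hit or s["force"][2]>26: break
snap("p1"); snap("p1s","side"); print(s["time_s"])
E
python3 - <<'E'
import cv2,numpy as np
b=cv2.imread("pics/p1s.png")[130:290,200:400]
cv2.imwrite("pics/p1sc.png",cv2.resize(b,None,fx=3.5,fy=3.5))
E
```

```text
138 [465.1  264.23 137.88] [ 0.21  0.03 -1.47] 21.168306718472465 False
136 [465.18 264.27 135.83] [ 0.08  0.77 -1.14] 20.955391356289887 False
134 [465.39 264.41 133.98] [ 0.62  0.42 -0.92] 21.15075427017045 False
132 [465.37 264.5  132.03] [-0.05  1.69  0.05] 21.486344597946626 False
130 [465.41 264.56 130.1 ] [0.55 1.89 0.9 ] 20.823253898428533 False
128 [465.18 264.4  127.69] [ 1.43  2.67 -2.37] 21.192080652257506 False
126 [464.21 263.62 125.01] [ 1.03  1.35 -6.33] 21.06875059747565 False
124 [465.08 264.19 123.98] [-0.37  0.63 -0.19] 21.01857323657437 False
122 [465.28 264.35 123.  ] [-2.53 -1.51  9.58] 21.741537128536507 False
120 [465.3  264.52 122.19] [-7.7  -1.29 24.17] 20.855176989869786 False
118 [465.32 264.72 120.87] [-9.12 -2.42 32.14] 20.924789915670285 False
51.2833
```

View pics/p1.png

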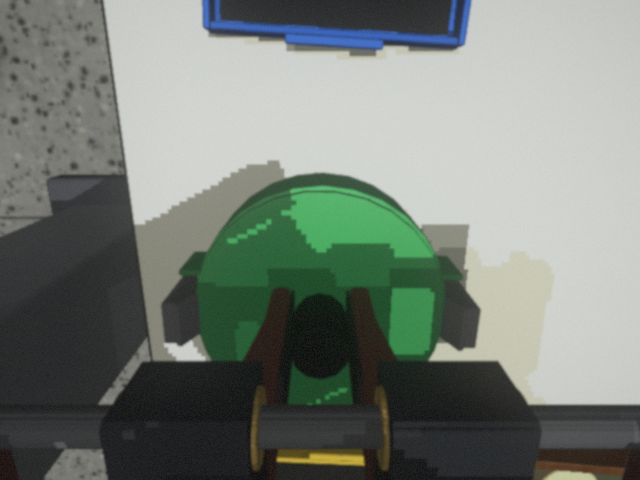

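View pics/p1sc.png

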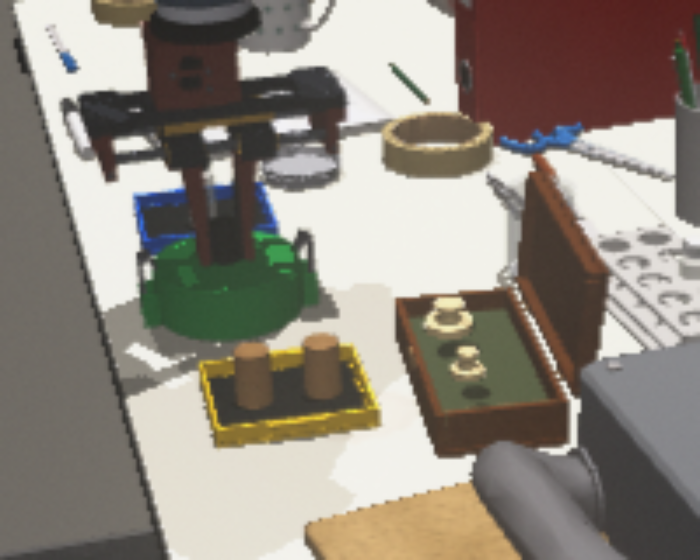

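```bash
python3 - <<'E'
from h import *
set_gripper(48); env.hold(.2); env.move_l([465.2,264.3,200],rate=150); snap("q1s","side")
set_gripper(0); env.move_l([465.2,264.3,160],rate=150)
hit=env.move_l([465.2,264.3,144],rate=25,f_stop=22); env.hold(.1); s=env.read_state(); print(hit,s["tool_pos"],s["force"],s["width"])
env.move_l([465.2,264.3,230],rate=150); set_gripper(48)
env.reach([480,268,330],down(np.pi/2)); env.hold(.3); snap("q2"); snap("q2s","side");snap("q2c","scene"); print(env.read_state()["time_s"])
E
python3 - <<'E'
import cv2,numpy as np
b=cv2.imread("pics/q2s.png")[130:290,200:420]
cv2.imwrite("pics/q2sc.png",cv2.resize(b,None,fx=3.5,fy=3.5))
E
```

```text
True [465.55 264.51 150.34] [-1.19 -0.96  8.96] 0.7231225293293626
58.2083
```

View pics/q2.png

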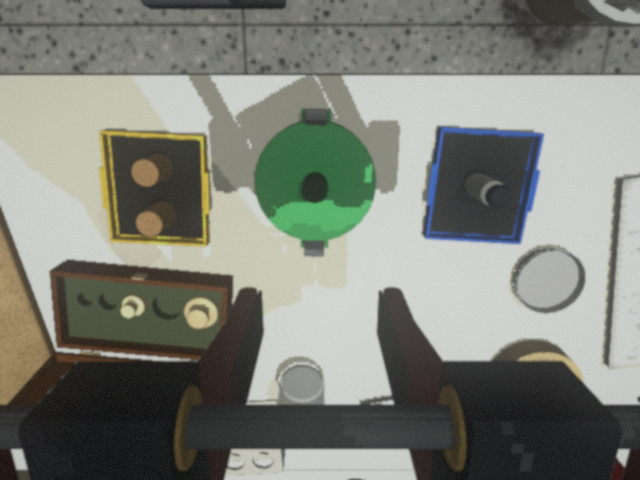

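View pics/q2sc.png

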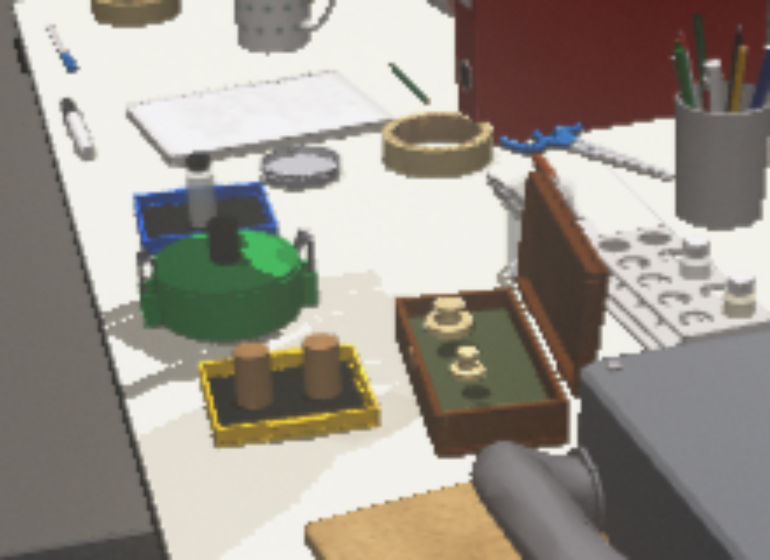

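Run:
```python
from h import *
print("beaker top now",onz("q2",300,382,70),"before",onz("w1",492,84,70), onz("f1",301,402,70))
a=load("v1s")[2][300:390,270:340].astype(int);b=load("q2s")[2][300:390,270:340].astype(int);d=load("side1")[2][300:390,280:340].astype(int);e=load("q2s")[2][300:390,280:340].astype(int)
print("bottle diff",abs(a-b).mean(),abs(d-e)[20:].mean())
workorder.sign_off(); print(env.read_state()["time_s"])
```

```text
beaker top now [645.57 250.71  70.  ] before [694.28 248.91  70.  ] [636.23 252.63  70.  ]
bottle diff 0.5248148148148148 5.948333333333333
the job is handed in; nothing more can be done
the job is handed in; nothing more can be done
```

Run:
```python
from h import *
print("base now",onz("q2",300,378,0),"before",onz("f1",300,400,0),onz("w2",452,248,0),onz("w1",470,88,0))
```

```text
base now [691.68 246.99   0.  ] before [689.73 247.92   0.  ] [695.39 247.28   0.  ] [697.9  247.26   0.  ]
```

I finished the job and handed it in, using about 58 of the 136 s. No verdict is reported, so what follows rests on my own checks.

**What I did:** I stood both corks in the yellow tray, laid the steel block flat in the tub and stood the vial in the blue tray. Then I put the lid on the tub and pressed it down by its knob.

**Last checks:**
- **Trays and tub:** the final pictures show both corks and the vial standing inside their trays. An earlier picture shows the block flat at the tub's centre before the lid went on.
- **Lid:** closed fingertips touched the knob top 70.3 mm above the bench; fully seated would be 70 mm. The lid sits level between both catches in the pictures. I did not see the catch noses close up.
- **Pressing force:** it reached about 32 N while I held the knob, more than the 6–15 N needed. The TCP ended about 2 mm below the expected seated height, probably because the knob slipped in the grip.
- **Beaker:** the final view puts its base at (692, 247) mm, and earlier views put it at (690–698, 247–248) mm, so it has not moved within measuring error. My first check, run just before hand-in, disagreed by about 50 mm because I had mistaken the base outline for the rim. I corrected it afterwards from the same pictures.
- **Bottle:** it still stands. The side picture of it is nearly unchanged since the vial was placed. Against the first pictures it differs more (mean 5.9 grey levels), which I put down to changed shadows and cork B, which had stood next to it, being gone. The arm never touched it.

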